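# Air filter check against the light panel

## Task

Take the brass hold-down ring off the post on the airbox flap and park it on the steel peg of the yellow block, right down. Then lift the blue flap wide open so it stays open, draw the orange-framed air filter up out of the airbox by its tab, and hold it up to the lit panel: upright, centred on the lit face at about its height, broad side parallel to it, a few centimetres off and touching neither panel nor tray. Finish while still holding it there, and leave the wrench, the red and white can and the white oil filter where they are.

Things in the scene. Friction and masses are not known exactly. Their poses are not given: they have to be found in the camera images.
- airbox: Black open-topped box, 180 (x) x 170 (y) x 112 mm high, walls and floor 6 mm, fixed. Origin: centre of its underside; z up; the flap's hinge is along its +x rim. A rubber inlet stub sticks out 40 mm on its -x side. Inside, across the middle (along y, at x = 0), ribs 55 mm high form a slot 30 mm wide in which the filter stands. The airbox may be on the left or the right; the light stand is on the other side.
- flap (a joint): Hinge of the blue flap (184 x 174 x 8 mm, 200 g), rad: 0 shut, grows as it opens upward and away (1.57 = standing upright), stop at 1.9. The hinge is stiff (about 0.27 N m), so the flap stays where it is left; lifting it at the post takes 3 to 4 N.
- flap_hinge (a point): Point on the flap's hinge axis, mid-width, level with the flap's underside, 90 mm from the airbox's centre along its +x and 112.5 mm above the bench. The hinge axis is the airbox's y axis.
- flap_post (a point): Point on the steel post that is the flap's handle, 24 mm above the flap's upper face (half its height). The post is round, 14 mm in diameter, 48 mm high, and stands square on the flap 150 mm from the hinge axis and 30 mm from the flap's front edge, at mid-width. With the flap shut its top is 168.5 mm above the bench. Pinched from its +y and -y sides it can turn between the fingers as the flap swings.
- ring: Brass ring, outer diameter 44 mm, hole 24 mm, 22 mm high, about 180 g, loose. Origin: centre of its underside; z is its axis. At the start it lies on the flap (underside 120.5 mm above the bench), around the post.
- pegblock: Yellow block 60 x 60 x 50 mm high, fixed, origin at the centre of its underside, with an upright steel peg in the middle of its top: 14 mm in diameter, 40 mm high, tapered to 8 mm over the last 6 mm.
- peg_foot (a point): Foot of the peg: on its axis, on the block's top, 50 mm above the bench. A parked ring has its underside here.
- filter: Air filter plate: orange frame with pale pleats, 24 mm thick (x) x 130 mm (y) x 65 mm high, with a pull tab upright on the middle of its top edge: 10 mm thick (x) x 44 mm (y) x 30 mm high. About 160 g, loose. Origin: centre of its underside; z up towards the tab. It stands in the airbox slot, underside 6 mm above the bench, tab top 101 mm, hidden until the flap is lifted, with 3 mm play on each side; its broad sides face the airbox's +x and -x.
- filter_mid (a point): Centre of the filter's frame, 32.5 mm above its underside (the frame's top edge, where the tab begins, is 32.5 mm above this point).
- lightstand: Light stand, fixed: dark tray 180 x 180 mm, 8 mm thick with 14 mm high rims, origin at the centre of its underside; on its -x edge stands a light panel 20 mm thick, 170 mm wide (y), top 158 mm above the bench, whose lit white face looks along the stand's +x over the tray.
- light_face (a point): Centre of the lit white face (150 x 130 mm), 83 mm above the bench, 64 mm from the stand's centre along its -x. x points straight out of the face over the tray, y along its width, z up.
- wrench: Bystander: steel wrench lying on the bench. Leave alone.
- cleaner: Bystander: red and white can, 60 mm in diameter, 150 mm high, origin under its centre. Leave alone.
- oilfilter: Bystander: white oil filter, 72 mm in diameter, 80 mm high, origin under its centre. Leave alone.
There are look-alikes about, which are no part of the job. Of the things shaped like the pegblock, the yellow one is meant. Of the things shaped like the ring, the brass one is meant.

How it is judged:
By the outcome, as a careful person would: the job done as asked, in the order asked, and still so for the second after the job is handed in, while the arm keeps its last pose, push and grip.
It also fails if it takes over 69 s, if anything falls off the work surface, if the arm or the gripper's body presses on something with over 40 N, if the wrist force passes 120 N, or if a joint passes its speed limit or range.

## Robot

A 6-joint arm with a two-finger parallel gripper is mounted at the origin on the work surface. World frame = base frame: x ahead of the robot, y to its left, z up, the work surface at z = 0. Lengths are in m, angles in rad, forces in N, time in s.
With the tool pointing down it reaches from about 0.325 to 0.775 m from the base axis. Payload 9.3 kg.
Tool frame: the origin (TCP) lies at the centre of the arm's flange, where the gripper is bolted on; the fingertips stand 173 mm ahead of it and the grasp point (between the pads) lies 155 mm ahead of it; z points along the fingers, y is the line along which they close (so a half turn about z gives the same grasp; the last joint's range is limited). The gripper opens to 85 mm and grips with 20 to 120 N. Pads are 22 mm wide; open, the fingers measure 114 mm over their backs; the gripper's body (76 mm by 85 mm) begins 54 mm behind the grasp point. The pads swing forward as they close: fully open they stand 13 mm farther back than shut.
Start: joints at [-1.29, 0.259, 0.021, 1.334, 0, 1.418], TCP at [0.231, -0.499, 0.405] pointing down, gripper open.
Joint ranges: [-3.04, 3.04], [-0.91, 1.82], [-1.04, 1.36], [-1.92, 1.95], [-1.52, 1.45], [-3.14, 3.14]. Speed limits (rad/s): [2.22, 2.22, 2.79, 3.14, 3.14, 3.14].

## Interface

Orientations are given as a 3x3 rotation matrix whose columns are the frame's x, y, z axes.
In Python, from plant import env, camera, camera_model gives the robot as it stands. The module is installed in compiled form; this text tells all that it offers.
- The arm moves only by the tool play_rows, never from a script. Its argument "plan" is a list of rows, each a list of 5 numbers: the opening, from 0 (shut) to 1 (fully open), then the shift along the tool's x, y, z in mm, then the turn about the tool's z in rad. A call has 1 to 12 rows; each row shifts and turns the commanded pose from where the row before left it, along the tool's axes as they then stand; what a row does not reach is not made up. A row lasts 1/10 s, in which the tool goes at most 50 mm and 8.59 degrees, less where a joint would pass 70% of its speed; a pose out of reach is approached as far as the arm can. A call with a gripper value outside its range is refused whole. The fingers move at their own pace and stop on an object; "squeeze" is the grip in N (left out, the last holds). Time passes only in rows, so rows that do not move let the fingers close. It gives the time, the measured TCP pose, the force, the opening and the grip force at its end, in the units of the state.
- env.observe(): the state, without advancing time (a new reading comes with each control period).
- camera(name): name is "scene" or "top" or "wrist"; returns the picture (420x560x3 uint8, red, green, blue); there is no depth.
- camera_model(name): a dict with "vfov" (degrees; the focal length in pixels is half the picture's height over the tangent of half this angle, whatever the lens; pixels are square), "cx", "cy" (the principal point, pixels), "extrinsics" (4x4, takes a point from world to camera coordinates); the wrist camera has in their place "hand_eye" (4x4, takes a point from camera to tool coordinates, whose origin is the TCP and whose axes are the flange's). Camera axes: x right, y up, looking along -z (the intrinsics and any distortion apply to the point x, -y, -z); pixel columns grow to the right and rows downward; lengths in m; the calibration is good to about 2 mm. A picture is of the moment at which its call begins: read the wrist's pose just before it. camera_model takes no time and is no camera call.
- env.sign_off(): hands the job in; it is judged then, once.
The state is a dict: "clock": time; "joints": joint angles; "qd": joint speeds; "effort": joint torques, N m; "ee_pos": TCP position; "tcp_rot": TCP orientation; "contact_force": force on the tool from outside, world axes, zero at the start; "torque": the same for the moment, N m; "opening": opening from 0.0 (shut) to 1.0 (fully open); "grip_force": force on a finger pad.
Only numpy, scipy, OpenCV 4.12 (cv2) and the standard library are available. Lean on these libraries where they do the work, as an engineer would, in place of code of your own. Each camera call takes 0.05 s, during which the arm holds its last target. There are 200 camera calls.

## Working session

There is one attempt and no reset: what is moved stays moved. The work goes in short steps, Python scripts to look and compute and a tool call to move; the robot and the scene stay as the last step left them, time stands still between calls to the robot, and variables do not carry over. Pictures are saved under pics/ and viewed, at most 11 in all, crops included, and the job is handed in when it is done.

Besides the shell and the picture viewer there is one more tool, called after "Emit:" in YAML: its name, and indented under it one key for each argument. play_rows: Moves the arm, as the interface text tells. Its arguments: {"type":"object","properties":{"plan":{"type":"array","items":{"type":"array","items":{"type":"number"}}},"squeeze":{"type":"number"}},"required":["plan"]}

```bash
mkdir -p pics; cat > h.py <<'E'
import numpy as np, cv2
from plant import env, camera, camera_model
def model(name):
    m=camera_model(name); f=210/np.tan(np.radians(m['vfov'])/2)
    K=np.array([[f,0,m['cx']],[0,f,m['cy']],[0,0,1]])
    if 'extrinsics' in m: T=np.array(m['extrinsics'])
    else:
        s=env.observe(); W=np.eye(4); W[:3,:3]=np.array(s['tcp_rot']); W[:3,3]=s['ee_pos']
        T=np.linalg.inv(W@np.array(m['hand_eye']))
    return K,T,m
def ray(K,T,uv):
    d=np.linalg.inv(K)@np.array([uv[0],uv[1],1.]); d=d*[1,-1,-1]
    R=T[:3,:3]; return -R.T@T[:3,3], R.T@d
def onz(K,T,uv,z):
    o,d=ray(K,T,uv); return o+d*(z-o[2])/d[2]
def proj(K,T,p):
    c=T[:3,:3]@np.array(p)+T[:3,3]; q=K@(c*[1,-1,-1]); return q[:2]/q[2]
def save(n,im): cv2.imwrite('pics/'+n,cv2.cvtColor(im,cv2.COLOR_RGB2BGR))
E
python3 - <<'E'
from h import *
for n in ['scene','top']:
    print(n,camera_model(n)); save(n+'0.png',camera(n))
print(camera_model('wrist')); s=env.observe(); print({k:np.round(v,3).tolist() for k,v in s.items()})
E
```

```text
scene {'vfov': 43.613760995435534, 'cx': 277.8896939080953, 'cy': 210.28223964045694, 'extrinsics': array([[-3.58249102e-01,  9.33625818e-01, -6.42985549e-04,
         1.80677927e-01],
       [-7.58875095e-01, -2.90792782e-01,  5.82707600e-01,
         3.67568768e-01],
       [ 5.43843884e-01,  2.09242420e-01,  8.12681635e-01,
        -1.69687341e+00],
       [ 0.00000000e+00,  0.00000000e+00,  0.00000000e+00,
         1.00000000e+00]])}
top {'vfov': 42.44953420085196, 'cx': 283.26445160953546, 'cy': 215.53370554118777, 'extrinsics': array([[-0.01211507, -0.9995731 ,  0.0265867 , -0.00876776],
       [ 0.99236127, -0.00875464,  0.12305473, -0.57337038],
       [-0.12276944,  0.02787443,  0.99204369, -1.07652928],
       [ 0.        ,  0.        ,  0.        ,  1.        ]])}
{'vfov': 70.49602640760317, 'cx': 276.9432519496704, 'cy': 207.09443284762338, 'hand_eye': array([[-1.08014733e-03,  9.59490079e-01,  2.81740346e-01,
         7.11337110e-02],
       [ 9.99998543e-01,  6.63866528e-04,  1.57298171e-03,
         1.77414640e-03],
       [ 1.32222236e-03,  2.81741634e-01, -9.59489397e-01,
         3.10745965e-02],
       [ 0.00000000e+00,  0.00000000e+00,  0.00000000e+00,
         1.00000000e+00]])}
{'clock': 0.1, 'joints': [-1.29, 0.259, 0.021, 1.334, -0.0, 1.418], 'qd': [0.001, -0.001, 0.002, -0.002, -0.002, 0.001], 'effort': [0.006, -55.669, 34.508, 0.011, -0.0, -0.0], 'ee_pos': [0.231, -0.499, 0.404], 'tcp_rot': [[0.907, 0.42, -0.0], [0.42, -0.907, 0.001], [0.0, -0.001, -1.0]], 'contact_force': [0.09, -0.89, 0.27], 'torque': [-0.046, -0.039, 0.042], 'grip_force': 0.0, 'opening': 1.001}
```

View pics/scene0.png

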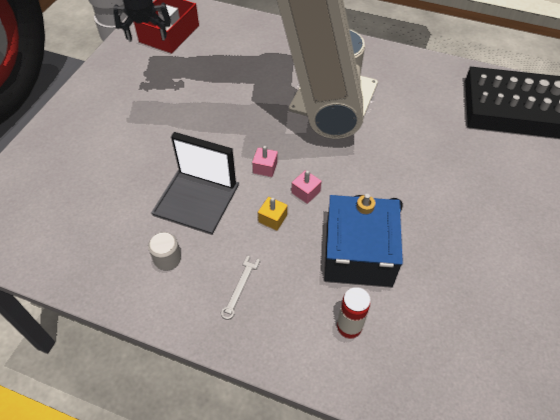

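View pics/top0.png

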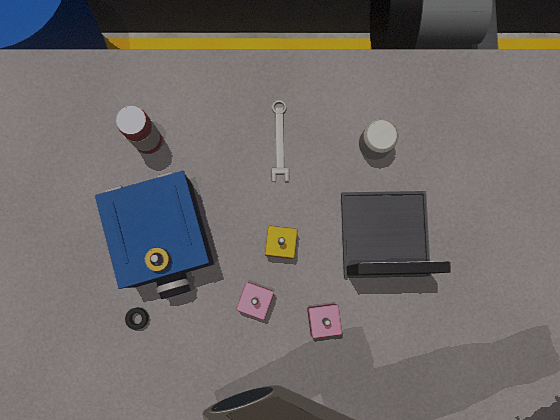

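The top view shows the blue flap with its hinge on the far side. The brass ring is at (157,259), and the yellow block's peg at (282,241). The panel's top bar runs from (347,268) to (450,267). In the scene view the lit face is at about (204,162).

```bash
cat > m.py <<'E'
from h import *
def mask(im,lo,hi,box):
    hsv=cv2.cvtColor(im,cv2.COLOR_RGB2HSV); m=cv2.inRange(hsv,np.array(lo),np.array(hi))
    k=np.zeros_like(m); x0,y0,x1,y1=box; k[y0:y1,x0:x1]=m[y0:y1,x0:x1]; return k
def big(m): return max(cv2.findContours(m,cv2.RETR_EXTERNAL,cv2.CHAIN_APPROX_NONE)[0],key=cv2.contourArea)
if __name__=='__main__':
    im={};C={}
    for n in ['scene','top']: im[n]=camera(n); C[n]=model(n)[:2]
    def r(x): return np.round(np.asarray(x)*1000,1).tolist()
    for n,fb,rb,yb in [('top',(80,160,230,300),(135,240,180,280),(255,215,310,270)),('scene',(310,180,420,290),(345,185,390,220),(245,190,300,235))]:
        K,T=C[n]
        m=cv2.morphologyEx(mask(im[n],(100,120,60),(125,255,255),fb),cv2.MORPH_CLOSE,np.ones((25,25)))
        c=big(m); q=cv2.minAreaRect(c); print(n,'flap area',cv2.contourArea(c))
        P=np.array([onz(K,T,p[0],.1205)[:2] for p in c],np.float32); q=cv2.minAreaRect(P*1000); print(' flap',q, r(cv2.boxPoints(q)/1000))
        m=mask(im[n],(12,110,80),(30,255,255),rb); c=big(m); e=cv2.minEnclosingCircle(c)
        M=cv2.moments(cv2.convexHull(c)); u=(M['m10']/M['m00'],M['m01']/M['m00'])
        print(' ring',u,e, r(onz(K,T,u,.132)))
        m=mask(im[n],(18,150,90),(32,255,255),yb); c=big(m)
        P=np.array([onz(K,T,p[0],.05)[:2] for p in c],np.float32); q=cv2.minAreaRect(P*1000); print(' block(top plane)',q)
        g=mask(im[n],(18,150,150),(32,255,255),yb); save('y_%s.png'%n,g)
    K,T=C['scene']
    m=mask(im['scene'],(0,0,180),(180,60,255),(165,125,245,195)); c=big(m); 
    q=cv2.approxPolyDP(c,0.04*cv2.arcLength(c,True),True)[:,0]; print('panel',q.tolist())
    for p in q: print(p, r(onz(K,T,p,.018)), r(onz(K,T,p,.148)))
    a=cv2.resize(im['top'][150:300,90:300],None,fx=3.0,fy=3.0,interpolation=cv2.INTER_CUBIC)
    b=cv2.resize(im['scene'][185:235,245:400],None,fx=630/155,fy=630/155); 
    v=np.vstack([a,b[:145]]) if a.shape[1]==b.shape[1] else a; save('crop1.png',v); print(v.shape)
E
python3 m.py
```

```text
top flap area 8774.5
 flap ((540.67919921875, 235.96131896972656), (183.25436401367188, 172.92022705078125), 15.65766429901123) [[429.1000061035156, 294.5], [475.79998779296875, 128.0], [652.2000122070312, 177.39999389648438], [605.5999755859375, 343.8999938964844]]
 ring (156.53767403767404, 258.9312039312039) ((156.5414581298828, 258.8989562988281), 11.81966495513916) [482.6, 223.0, 132.0]
 block(top plane) ((518.9180908203125, -8.647533416748047), (58.79113006591797, 59.08019256591797), 82.81523895263672)
scene flap area 4570.5
 flap ((541.3823852539062, 235.58944702148438), (187.91989135742188, 175.2502899169922), 15.472912788391113) [[427.5, 295.0], [474.20001220703125, 126.0999984741211], [655.2999877929688, 176.1999969482422], [608.5999755859375, 345.1000061035156]]
 ring (365.38396624472574, 203.77777777777777) ((365.20001220703125, 203.5), 9.48112678527832) [480.5, 219.9, 132.0]
 block(top plane) ((532.5909423828125, -4.559825897216797), (69.89305114746094, 82.0881576538086), 83.48458099365234)
panel [[174, 141], [181, 171], [229, 185], [226, 155]]
[174 141] [373.0, -381.0, 18.0] [474.2, -304.5, 148.0]
[181 171] [469.2, -308.4, 18.0] [559.6, -240.2, 148.0]
[229 185] [466.8, -160.3, 18.0] [557.4, -108.8, 148.0]
[226 155] [368.2, -213.9, 18.0] [470.0, -156.4, 148.0]
(595, 630, 3)
```

View pics/crop1.png

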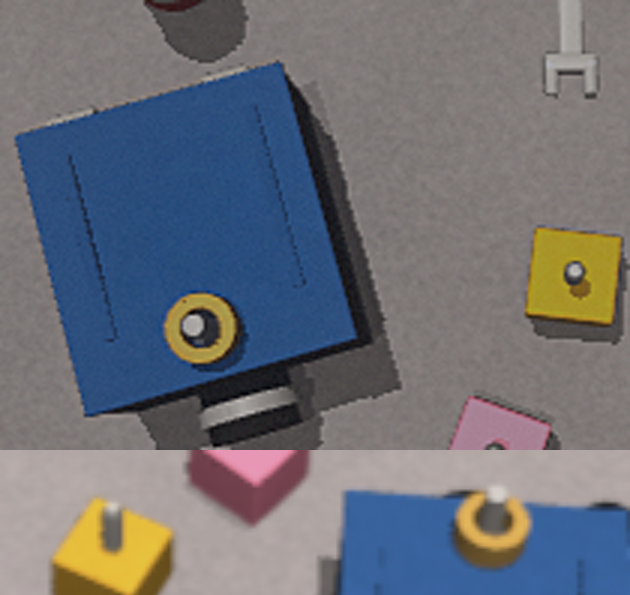

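The crop shows the ring lying off-centre around the post, and the peg standing at the block's centre. Estimates in mm: post (481,219), airbox yaw 15.6°, peg (519,-9), light face (470,-232). I'll turn the wrist first.

Emit:
play_rows:
  plan:
    - [1,0,0,0,-0.145]
    - [1,0,0,0,-0.145]
    - [1,0,0,0,-0.145]
    - [1,0,0,0,-0.145]
    - [1,0,0,0,-0.145]
    - [1,0,0,0,-0.145]
    - [1,0,0,0,-0.145]
    - [1,0,0,0,-0.145]
    - [1,0,0,0,-0.145]
    - [1,0,0,0,-0.145]
    - [1,0,0,0,-0.145]
    - [1,0,0,0,-0.145]

```text
clock: 1.4
ee_pos: [0.2312, -0.4991, 0.4045]
tcp_rot: [[-0.572, 0.82, -0.0], [0.82, 0.572, 0.0], [0.0, 0.0, -1.0]]
contact_force: [0.1, -0.1, 0.3]
opening: 1.002
grip_force: 0.0
```

Emit:
play_rows:
  plan:
    - [1,0,0,0,-0.145]
    - [1,0,0,0,-0.145]
    - [1,0,0,0,-0.145]
    - [1,0,0,0,-0.145]
    - [1,0,0,0,-0.145]
    - [1,0,0,0,-0.145]
    - [1,0,0,0,-0.145]
    - [1,0,0,0,-0.145]
    - [1,0,0,0,-0.08]
    - [1,0,0,0,0]

```text
clock: 2.4
ee_pos: [0.2312, -0.4991, 0.4045]
tcp_rot: [[-0.963, -0.27, -0.0], [-0.27, 0.963, 0.0], [-0.0, 0.0, -1.0]]
contact_force: [0.4, -0.4, -0.8]
opening: 0.998
grip_force: 0.0
```

```bash
cat >> h.py <<'E'
def go(x,y,z,psi=None):
    """tool-frame shift (mm) from the present pose to TCP x,y,z (mm), and turn"""
    s=env.observe(); R=np.array(s['tcp_rot']); p=np.array(s['ee_pos'])*1000
    d=R.T@(np.array([x,y,z])-p); c=np.arctan2(R[1,0],R[0,0])
    print('t',round(s['clock'],2),'pos',np.round(p,1),'psi',round(c,3),'j',np.round(s['joints'],2),'shift',np.round(d,1),'turn',None if psi is None else round((c-psi+np.pi)%(2*np.pi)-np.pi,3),'F',np.round(s['contact_force'],1),'op',round(s['opening'],3),'g',round(s['grip_force'],1))
E
python3 -c "
from h import *
go(481,220,420,3.413)"
```

```text
t 2.4 pos [ 231.2 -499.1  404.5] psi -2.868 j [-1.29  0.26  0.02  1.33  0.   -1.56] shift [-434.6  625.   -15.3] turn 0.002 F [ 0.4 -0.4 -0.8] op 0.998 g 0.0
```

Emit:
play_rows:
  plan:
    - [1,-24,34.7,-1,0]
    - [1,-24,34.7,-1,0]
    - [1,-24,34.7,-1,0]
    - [1,-24,34.7,-1,0]
    - [1,-24,34.7,-1,0]
    - [1,-24,34.7,-1,0]
    - [1,-24,34.7,-1,0]
    - [1,-24,34.7,-1,0]
    - [1,-24,34.7,-1,0]
    - [1,-24,34.7,-1,0]
    - [1,-24,34.7,-1,0]
    - [1,-24,34.7,-1,0]

```text
clock: 3.6
ee_pos: [0.3967, -0.0188, 0.4169]
tcp_rot: [[-0.964, -0.266, 0.001], [-0.266, 0.964, -0.0], [-0.001, -0.0, -1.0]]
contact_force: [0.3, -0.9, 0.5]
opening: 1.0
grip_force: 0.0
```

Emit:
play_rows:
  plan:
    - [1,-24,34.7,0,0]
    - [1,-24,34.7,0,0]
    - [1,-24,34.7,0,0]
    - [1,-24,34.7,0,0]
    - [1,-24,34.7,0,0]
    - [1,-24,34.7,0,0]
    - [1,0,0,0,0]
    - [1,0,0,0,0]

```text
clock: 4.4
ee_pos: [0.4793, 0.2195, 0.4161]
tcp_rot: [[-0.963, -0.269, -0.001], [-0.269, 0.963, -0.0], [0.001, -0.0, -1.0]]
contact_force: [-0.2, 0.4, -0.5]
opening: 1.001
grip_force: 0.0
```

```bash
python3 - <<'E'
from h import *
go(481,220,295,3.413)
im=camera('wrist'); K,T,m=model('wrist')
import m as mm
k=mm.mask(im,(12,110,80),(32,255,255),(0,0,560,420)); c=mm.big(k); h=cv2.convexHull(c)
M=cv2.moments(h); u=(M['m10']/M['m00'],M['m01']/M['m00'])
print(u, cv2.minAreaRect(c), onz(K,T,u,.134), onz(K,T,u,.1425))
b=mm.mask(im,(100,120,60),(125,255,255),(0,0,560,420)); print(cv2.contourArea(mm.big(b)))
for p in [(481.3,219.1,168.5),(481.3,219.1,120.5)]: 
    q=proj(K,T,np.array(p)/1000); print(q); cv2.circle(im,(int(q[0]),int(q[1])),2,(255,0,0),-1)
save('w1.png',im)
E
```

```text
t 4.4 pos [479.3 219.5 416.1] psi -2.869 j [ 0.27  0.22 -0.01  1.35 -0.   -0.  ] shift [-1.900e+00  1.000e-01  1.211e+02] turn 0.001 F [-0.2  0.4 -0.5] op 1.001 g 0.0
(82.91367400351825, 162.0480971381988) ((82.3499984741211, 161.95001220703125), (74.6297378540039, 59.134586334228516), 18.43494987487793) [0.48667981 0.04934428 0.134     ] [0.48411422 0.05436538 0.1425    ]
29333.0
[278.85886148 220.27946227]
[278.48646376 203.58269536]
```

View pics/w1.png

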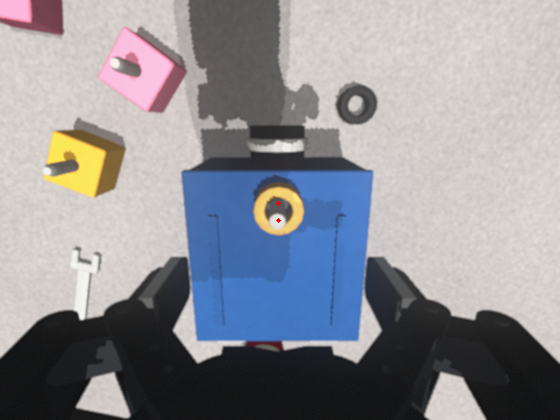

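The wrist view shows the ring at about (279,210). My post estimate projects exactly onto the post's tip (278,220), and the yellow block is at about (85,162). I'll measure the ring and block from this view.

```bash
python3 - <<'E'
from h import *
import m as mm
im=cv2.cvtColor(cv2.imread('pics/w1.png'),cv2.COLOR_BGR2RGB); K,T,m=model('wrist')
k=mm.mask(im,(12,110,80),(32,255,255),(240,170,320,250)); c=mm.big(k); h=cv2.convexHull(c)
(u,v),ax,a=cv2.fitEllipse(h); print(u,v,ax,onz(K,T,(u,v),.1425),onz(K,T,(u,v),.132))
k=mm.mask(im,(18,150,130),(32,255,255),(30,120,140,210)); c=mm.big(k)
P=np.array([onz(K,T,p[0],.05)[:2] for p in c],np.float32); print(cv2.minAreaRect(P*1000))
t=cv2.cvtColor(camera('top'),cv2.COLOR_RGB2GRAY); s=t[232:250,272:292]; print(np.argwhere(s>190)[:,::-1].mean(0)+[272,232] if (s>190).any() else s.max())
K,T,_=model('top'); print(onz(K,T,(281.7,240.3),.09))
E
```

```text
278.2568054199219 209.47738647460938 (48.13939666748047, 49.06467819213867) [0.48052439 0.21854412 0.1425    ] [0.48353844 0.21944021 0.132     ]
((516.9327392578125, -5.6061248779296875), (64.78125, 58.48278045654297), 82.97058868408203)
[281. 241.]
[ 0.5180248  -0.00961381  0.09      ]
```

Emit:
play_rows:
  plan:
    - [1,-1.5,0,30,0]
    - [1,0,0,30,0]
    - [1,0,0,25,0]
    - [1,0,0,20,0]
    - [1,0,0,12,0]
    - [1,0,0,5,0]
    - [1,0,0,0,0]
    - [0.2,0,0,0,0]
    - [0.2,0,0,0,0]
    - [0.2,0,0,0,0]
    - [0.2,0,0,0,0]
    - [0.2,0,0,0,0]
  squeeze: 40

```text
clock: 5.7
ee_pos: [0.4808, 0.2192, 0.2957]
tcp_rot: [[-0.963, -0.269, 0.002], [-0.269, 0.963, 0.0], [-0.002, -0.0, -1.0]]
contact_force: [-1.6, -0.9, 6.0]
opening: 0.508
grip_force: 39.8
```

```bash
python3 -c "
from h import *
go(481,219,294,3.413)"
```

```text
t 5.7 pos [480.8 219.2 295.7] psi -2.869 j [ 0.27  0.28 -0.24  1.05 -0.   -0.  ] shift [-0.1 -0.2  1.7] turn 0.001 F [-1.6 -0.9  6. ] op 0.508 g 39.8
```

Emit:
play_rows:
  plan:
    - [0.2,0,0,-5,0]
    - [0.2,0,0,-15,0]
    - [0.2,0,0,-25,0]
    - [0.2,0,0,-25,0]
    - [0.2,0,0,-10,0]
    - [0.2,0,0,0,0]
    - [0.2,0,0,0,0]

```text
clock: 6.4
ee_pos: [0.4806, 0.2191, 0.3738]
tcp_rot: [[-0.963, -0.269, -0.001], [-0.269, 0.963, -0.0], [0.001, 0.0, -1.0]]
contact_force: [0.4, 0.3, -2.1]
opening: 0.502
grip_force: 40.9
```

```bash
python3 -c "
from h import *
go(518.5,-9,310)"
```

```text
t 6.4 pos [480.6 219.1 373.8] psi -2.869 j [ 0.27  0.23 -0.09  1.25  0.   -0.  ] shift [  24.8 -229.9   63.8] turn None F [ 0.4  0.3 -2.1] op 0.502 g 40.9
```

Emit:
play_rows:
  plan:
    - [0.2,2.8,-25,0,0]
    - [0.2,2.8,-26,0,0]
    - [0.2,2.8,-26,0,0]
    - [0.2,2.8,-26,0,0]
    - [0.2,2.8,-26,0,0]
    - [0.2,2.8,-26,0,0]
    - [0.2,2.8,-26,0,0]
    - [0.2,2.6,-26,0,0]
    - [0.2,2.6,-22.9,0,0]
    - [0.2,0,0,0,0]
    - [0.2,0,0,0,0]
    - [0.2,0,0,0,0]

```text
clock: 7.6
ee_pos: [0.5185, -0.0085, 0.374]
tcp_rot: [[-0.963, -0.269, -0.001], [-0.269, 0.963, 0.0], [0.001, 0.001, -1.0]]
contact_force: [0.3, 0.4, -0.7]
opening: 0.503
grip_force: 41.1
```

```bash
python3 - <<'E'
from h import *
go(518.5,-9,310)
im=camera('scene'); a=cv2.resize(im[100:250,220:420],None,fx=3,fy=3,interpolation=cv2.INTER_CUBIC)
w=camera('wrist'); save('c2.png',np.hstack([a[:, :400],cv2.resize(w,(400,450)[:2])]) )
K,T,_=model('wrist'); print(proj(K,T,(.5185,-.009,.09)),proj(K,T,(.5185,-.009,.05)))
E
```

```text
t 7.6 pos [518.5  -8.5 374. ] psi -2.869 j [-0.18  0.22 -0.11  1.24  0.   -0.45] shift [ 0.1 -0.6 64. ] turn None F [ 0.3  0.4 -0.7] op 0.503 g 41.1
[277.78668968 204.2819031 ] [277.61852496 193.61856984]
```

View pics/c2.png

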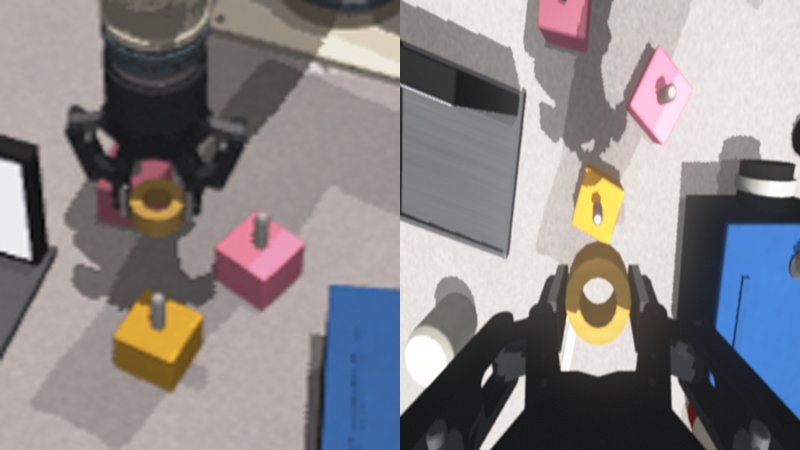

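The ring is held level over the block. In the wrist view the peg tip shows near (276,201), about 2–4 px from the prediction, so I'll measure it.

```bash
python3 - <<'E'
from h import *
import m as mm
im=camera('wrist'); K,T,_=model('wrist')
hsv=cv2.cvtColor(im,cv2.COLOR_RGB2HSV); sub=hsv[180:225,255:300]
m=((sub[...,1]<60)&(sub[...,2]>110)).astype(np.uint8)*255
n,l,st,ce=cv2.connectedComponentsWithStats(m)
for i in range(1,n):
    if st[i][4]>5:
        print(st[i]+np.array([255,180,0,0,0]),ce[i]+[255,180])
        tip=(ce[i][0]+255, st[i][1]+st[i][3]+180); print(tip,onz(K,T,tip,.09))
k=mm.mask(im,(10,90,50),(32,255,255),(225,222,330,325)); c=cv2.convexHull(mm.big(k)); print(cv2.boundingRect(c))
y,x,_,h=0,0,0,0
E2=cv2.fitEllipse(c); print(E2)
t=camera('scene'); K,T,_=model('scene'); sub=t[190:212,262:282]; print(sub.mean(2).astype(int)[:, 4:16])
E
```

```text
[271 195  12  15 144] [276.20833333 202.05555556]
(np.float64(276.2083333333333), np.int32(210)) [ 0.52412917 -0.00897641  0.09      ]
[294 213   6  12  37] [297.51351351 220.32432432]
(np.float64(297.51351351351354), np.int32(225)) [0.53260905 0.0133854  0.09      ]
[255 216  21   9 113] [262.27433628 221.25663717]
(np.float64(262.27433628318585), np.int32(225)) [ 0.54116123 -0.01731439  0.09      ]
(231, 222, 93, 100)
((277.1822814941406, 273.59625244140625), (90.9998779296875, 98.54303741455078), 5.369512557983398)
[[ 78  78  78  78  78  77  78  78  78  77  77  77]
 [ 79  78  77  77  78  78  78  78  78  77  78  77]
 [ 79  79  78  78  78  77  77  78  79  79  79  78]
 [ 80  80  78  77  78  79  77  77  79  79  79  77]
 [ 79  80  79  78  78  77  77  78  77  77  77  77]
 [ 79  79  78  77  77  77  76  77  78  77  76  77]
 [ 77  78  78  77  78  77  76  77  77  77  77  79]
 [ 76  76  78  78  81  95 109 101  84  77  78  78]
 [ 77  79  79  79  91 143 176 160 109  77  76  78]
 [ 80  78  78  78 111 159 180 172 125  79  86  84]
 [ 88  79  79  77  99 132 151 140 112 103 118 115]
 [125 100 100  91  97 111 121 119 106 138 148 151]
 [149 149 149 128 101  97 105 105  99 137 148 148]
 [148 148 149 130 104  96 102 103  98 136 148 148]
 [149 149 149 135 107  95 101 101  96 136 147 147]
 [148 148 149 114  86  95 101 101  96 135 148 147]
 [148 148 148 118  93  94 100  99  94 136 148 148]
 [148 147 148 138 110  94  99 100  93 136 149 148]
 [148 150 149 140 114  94  98  99  98 137 150 149]
 [149 150 149 148 132 113 106 103 119 143 149 149]
 [149 149 149 148 148 144 133 124 140 148 148 149]
 [149 149 148 148 148 149 148 148 148 148 149 149]]
```

```bash
python3 - <<'E'
from h import *
K,T,_=model('scene'); print(onz(K,T,(272.2,198.8),.09))
K,T,_=model('wrist'); print(onz(K,T,(276.2,205.5),.09))
E
```

```text
[ 0.51858737 -0.01007275  0.09      ]
[ 0.52018735 -0.01013895  0.09      ]
```

Emit:
play_rows:
  plan:
    - [0.2,-0.8,-1,25,0]
    - [0.2,0,0,30,0]
    - [0.2,0,0,20,0]
    - [0.2,0,0,12,0]
    - [0.2,0,0,12,0]
    - [0.2,0,0,12,0]
    - [0.2,0,0,12,0]
    - [0.2,0,0,10,0]
    - [0.2,0,0,8,0]
    - [0.2,0,0,4,0]
    - [0.2,0,0,2,0]
    - [0.2,0,0,0,0]

```text
clock: 9.0
ee_pos: [0.5198, -0.0098, 0.2277]
tcp_rot: [[-0.963, -0.269, -0.0], [-0.269, 0.963, 0.0], [0.0, 0.0, -1.0]]
contact_force: [0.4, -0.8, -1.3]
opening: 0.503
grip_force: 41.1
```

```bash
python3 -c "
from h import *
go(519,-9.5,226)"
```

```text
t 9.0 pos [519.8  -9.8 227.7] psi -2.869 j [-0.18  0.33 -0.36  0.88  0.   -0.45] shift [0.7 0.5 1.7] turn None F [ 0.4 -0.8 -1.3] op 0.503 g 41.1
```

Emit:
play_rows:
  plan:
    - [0.2,0,0,1.5,0]
    - [0.2,0,0,1,0]
    - [0.2,0,0,0,0]
    - [0.7,0,0,0,0]
    - [1,0,0,0,0]
    - [1,0,0,0,0]
    - [1,0,0,0,0]
    - [1,0,0,-10,0]
    - [1,0,0,-30,0]
    - [1,0,0,-40,0]
    - [1,0,0,-40,0]
    - [1,0,0,-20,0]

```text
clock: 10.2
ee_pos: [0.5198, -0.0097, 0.3694]
tcp_rot: [[-0.963, -0.269, 0.005], [-0.269, 0.963, -0.001], [-0.004, -0.002, -1.0]]
contact_force: [0.2, -0.8, -0.0]
opening: 0.998
grip_force: 0.0
```

```bash
python3 - <<'E'
from h import *
go(481.3,219.1,370)
im=camera('scene'); a=cv2.resize(im[100:250,220:420],None,fx=3,fy=3,interpolation=cv2.INTER_CUBIC)
w=camera('wrist'); save('c3.png',np.hstack([a[:, :400],cv2.resize(w,(400,450))]) )
E
```

```text
t 10.2 pos [519.8  -9.7 369.4] psi -2.869 j [-0.18  0.22 -0.12  1.22 -0.   -0.45] shift [-24.5 230.8  -0.9] turn None F [ 0.2 -0.8 -0. ] op 0.998 g 0.0
```

View pics/c3.png

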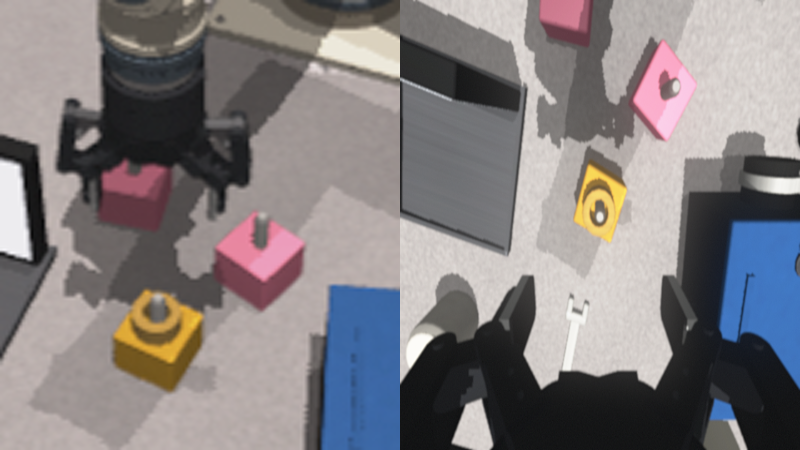

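The ring is parked flat on the yellow block. Next is the post.

Emit:
play_rows:
  plan:
    - [1,-2.7,25.6,0,0]
    - [1,-2.7,25.6,0,0]
    - [1,-2.7,25.6,0,0]
    - [1,-2.7,25.6,0,0]
    - [1,-2.7,25.6,0,0]
    - [1,-2.7,25.6,0,0]
    - [1,-2.7,25.6,0,0]
    - [1,-2.7,25.6,0,0]
    - [1,-2.9,26,0,0]
    - [1,0,0,0,0]
    - [1,0,0,0,0]

```text
clock: 11.4
ee_pos: [0.481, 0.2194, 0.3647]
tcp_rot: [[-0.963, -0.27, -0.001], [-0.27, 0.963, -0.001], [0.001, -0.0, -1.0]]
contact_force: [0.8, -1.3, 0.2]
opening: 0.999
grip_force: 0.0
```

Emit:
play_rows:
  plan:
    - [1,0,0,20,0]
    - [1,0,0,25,0]
    - [1,0,0,15,0]
    - [1,0,0,6,0]
    - [0.5,0,0,0,0]
    - [0,0,0,0,0]
    - [0,0,0,0,0]
    - [0,0,0,0,0]
    - [0,0,0,0,0]
    - [0,0,0,0,0]
    - [0,0,0,0,0]
  squeeze: 30

```text
clock: 12.5
ee_pos: [0.4812, 0.2196, 0.2998]
tcp_rot: [[-0.963, -0.27, 0.001], [-0.27, 0.963, 0.002], [-0.001, 0.001, -1.0]]
contact_force: [-1.9, 4.5, 4.5]
opening: 0.156
grip_force: 30.2
```

```bash
python3 - <<'E'
from h import *
go(481.3,219.1,303)
# arc rows: tool x points airbox -x, z down. grip point at (L=150,h) from hinge
h0=env.observe()['ee_pos'][2]*1000-155-112.5; print('h',h0)
for th in np.arange(0,1.86,.1): print(round(th,2), np.round([150-(150*np.cos(th)-h0*np.sin(th)), h0-(150*np.sin(th)+h0*np.cos(th))],1))
E
```

```text
t 12.5 pos [481.2 219.6 299.8] psi -2.869 j [ 0.27  0.28 -0.23  1.06  0.   -0.  ] shift [ 0.1 -0.5 -3.2] turn None F [-1.9  4.5  4.5] op 0.156 g 30.2
h 32.254532617863674
0.0 [0. 0.]
0.1 [  4.  -14.8]
0.2 [  9.4 -29.2]
0.3 [ 16.2 -42.9]
0.4 [ 24.4 -55.9]
0.5 [ 33.8 -68. ]
0.6 [ 44.4 -79.1]
0.7 [ 56.1 -89. ]
0.8 [ 68.6 -97.8]
0.9 [  82.  -105.3]
1.0 [  96.1 -111.4]
1.1 [ 110.7 -116.1]
1.2 [ 125.7 -119.2]
1.3 [ 141.  -120.9]
1.4 [ 156.3 -121. ]
1.5 [ 171.6 -119.7]
1.6 [ 186.6 -116.7]
1.7 [ 201.3 -112.3]
1.8 [ 215.5 -106.5]
```

Emit:
play_rows:
  plan:
    - [0,-2,-0.3,-7.5,0]
    - [0,-2,0,-7.3,0]
    - [0,-5.4,0,-14.4,0]
    - [0,-6.8,0,-13.7,0]
    - [0,-8.2,0,-13,0]
    - [0,-9.4,0,-12.1,0]
    - [0,0,0,0,0]

```text
clock: 13.2
ee_pos: [0.5142, 0.2288, 0.3681]
tcp_rot: [[-0.963, -0.27, -0.0], [-0.27, 0.963, 0.002], [-0.0, 0.002, -1.0]]
contact_force: [-4.3, 5.2, 3.1]
opening: 0.156
grip_force: 31.8
```

```bash
python3 -c "
from h import *
go(481.2+33.8*.963,219.3+33.8*.27,367.8)"
```

```text
t 13.2 pos [514.2 228.8 368.1] psi -2.868 j [ 0.27  0.29 -0.02  1.25  0.   -0.  ] shift [ 0.5 -0.2  0.3] turn None F [-4.3  5.2  3.1] op 0.156 g 31.8
```

Emit:
play_rows:
  plan:
    - [0,-10.6,0,-11.1,0]
    - [0,-11.7,0,-9.9,0]
    - [0,-12.5,0,-8.8,0]
    - [0,-13.4,0,-7.5,0]
    - [0,-14.1,0,-6.1,0]
    - [0,-14.6,0,-4.7,0]
    - [0,0,0,0,0]

```text
clock: 13.9
ee_pos: [0.5888, 0.2497, 0.4154]
tcp_rot: [[-0.963, -0.27, -0.0], [-0.27, 0.963, 0.002], [-0.0, 0.002, -1.0]]
contact_force: [-2.4, 6.2, 1.7]
opening: 0.152
grip_force: 29.7
```

```bash
python3 - <<'E'
from h import *
go(481.2+110.7*.963,219.3+110.7*.27,299.8+116.1)
im=camera('scene'); a=cv2.resize(im[90:310,250:470],None,fx=2.5,fy=2.5,interpolation=cv2.INTER_CUBIC); save('c4.png',a)
E
```

```text
t 13.9 pos [588.8 249.7 415.4] psi -2.868 j [ 0.27  0.41  0.28  1.44  0.   -0.  ] shift [ 1.  -0.2 -0.5] turn None F [-2.4  6.2  1.7] op 0.152 g 29.7
```

View pics/c4.png

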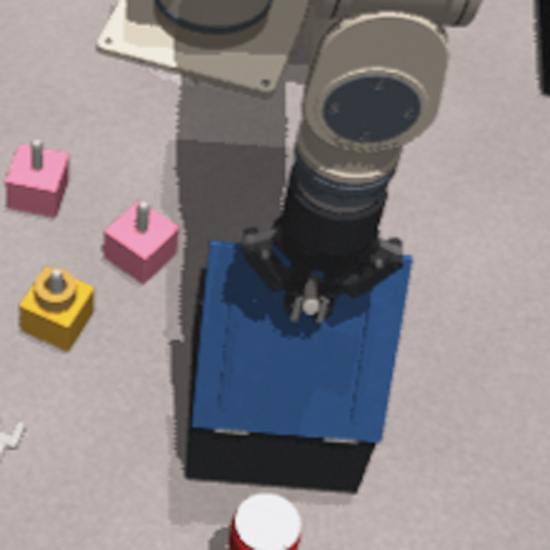

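The flap is opening, with its post still pinched at crop (311,305). I'll carry on along the arc.

Emit:
play_rows:
  plan:
    - [0,-15,0,-3.1,0]
    - [0,-15.3,0,-1.7,0]
    - [0,-15.3,0,-0.1,0]
    - [0,-15.3,0,1.3,0]
    - [0,-15,0,3,0]
    - [0,0,0,0,0]

```text
clock: 14.55
ee_pos: [0.6622, 0.2703, 0.4154]
tcp_rot: [[-0.963, -0.27, 0.0], [-0.27, 0.963, 0.002], [-0.001, 0.002, -1.0]]
contact_force: [-0.7, 6.1, 2.1]
opening: 0.15
grip_force: 29.9
```

```bash
python3 -c "
from h import *
go(481.2+186.6*.963,219.3+186.6*.27,299.8+116.7)"
```

```text
t 14.55 pos [662.2 270.3 415.4] psi -2.868 j [ 0.27  0.56  0.53  1.54  0.   -0.  ] shift [ 1.4 -0.2 -1.1] turn None F [-0.7  6.1  2.1] op 0.15 g 29.9
```

Emit:
play_rows:
  plan:
    - [0,-14.5,0,4.4,0]
    - [0,-14,0,5.8,0]
    - [0,0,0,0,0]
    - [0.5,0,0,0,0]
    - [1,0,0,0,0]
    - [1,0,0,0,0]
    - [1,0,0,0,0]
    - [1,0,0,-15,0]
    - [1,0,0,-25,0]
    - [1,0,0,-25,0]
    - [1,0,0,-20,0]
    - [1,0,0,0,0]

```text
clock: 15.75
ee_pos: [0.6882, 0.2764, 0.4938]
tcp_rot: [[-0.963, -0.269, 0.005], [-0.269, 0.963, 0.001], [-0.005, -0.0, -1.0]]
contact_force: [-0.3, -0.5, -0.2]
opening: 1.003
grip_force: 0.0
```

```bash
python3 - <<'E'
from h import *
go(539,235,480,1.84)
im=camera('scene'); a=cv2.resize(im[90:310,250:470],None,fx=2.5,fy=2.5,interpolation=cv2.INTER_CUBIC); save('c5.png',a)
E
```

```text
t 15.75 pos [688.2 276.4 493.8] psi -2.87 j [ 0.27  0.66  0.91  1.81 -0.   -0.  ] shift [154.9   0.2  13. ] turn 1.574 F [-0.3 -0.5 -0.2] op 1.003 g 0.0
```

View pics/c5.png

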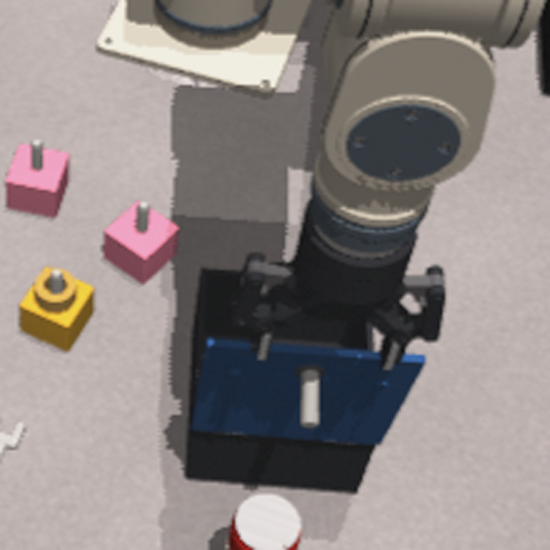

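The flap stands wide open and the gripper is clear. I'll go above the slot and turn a quarter.

Emit:
play_rows:
  plan:
    - [1,10,0,0,0]
    - [1,20,0,0,0]
    - [1,25,0,0,0]
    - [1,25,0,0,0]
    - [1,25,0,0,0]
    - [1,25,0,0,0]
    - [1,15,0,0,0]
    - [1,10,0,0,0]
    - [1,0,0,0,0.143]
    - [1,0,0,0,0.143]
    - [1,0,0,0,0.143]
    - [1,0,0,0,0.143]

```text
clock: 17.0
ee_pos: [0.5394, 0.235, 0.4895]
tcp_rot: [[-0.954, 0.301, -0.001], [0.301, 0.954, -0.0], [0.001, -0.001, -1.0]]
contact_force: [-0.1, 0.6, -0.7]
opening: 1.0
grip_force: 0.0
```

Emit:
play_rows:
  plan:
    - [1,0,0,0,0.143]
    - [1,0,0,0,0.143]
    - [1,0,0,0,0.143]
    - [1,0,0,0,0.143]
    - [1,0,0,10,0.143]
    - [1,0,0,25,0.143]
    - [1,0,0,25,0.143]
    - [1,0,0,20,0]
    - [1,0,0,0,0]
    - [1,0,0,0,0]

```text
clock: 18.0
ee_pos: [0.5393, 0.2349, 0.4105]
tcp_rot: [[-0.267, 0.964, -0.001], [0.964, 0.267, -0.0], [-0.0, -0.001, -1.0]]
contact_force: [-0.1, -0.3, 0.5]
opening: 1.002
grip_force: 0.0
```

```bash
python3 - <<'E'
from h import *
go(539,235,243,1.84)
im=camera('wrist'); K,T,_=model('wrist')
for p in [(539,235,101),(539,235,71)]:
    print(proj(K,T,np.array(p)/1000))
save('w2.png',im)
E
```

```text
t 18.0 pos [539.3 234.9 410.5] psi 1.841 j [ 0.27  0.32  0.13  1.38 -0.    1.57] shift [ 1.000e-01 -1.000e-01  1.675e+02] turn 0.001 F [-0.1 -0.3  0.5] op 1.002 g 0.0
[276.65790733 195.27935868]
[276.69652217 188.46598295]
```

View pics/w2.png

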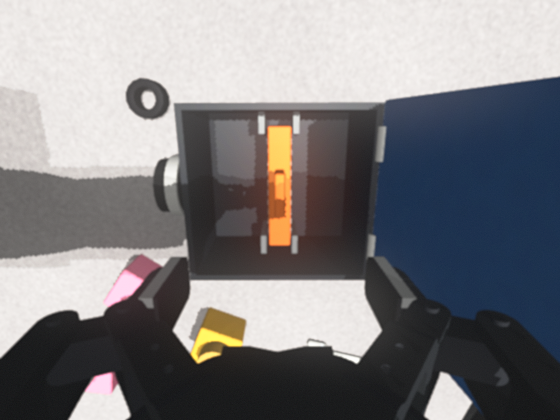

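The filter stands in the slot, its orange frame centred near (280,186) and its tab near (280,190), slightly right of my prediction. I'll measure it.

```bash
python3 - <<'E'
from h import *
import m as mm
im=cv2.cvtColor(cv2.imread('pics/w2.png'),cv2.COLOR_BGR2RGB); K,T,_=model('wrist')
c=mm.big(mm.mask(im,(5,150,120),(25,255,255),(240,110,320,260))); q=cv2.minAreaRect(c); print(q)
R=np.array(env.observe()['tcp_rot']); p=np.array(env.observe()['ee_pos'])
P=np.array([R.T@(onz(K,T,a[0],.071)-p) for a in c],np.float32)[:,:2]*1000; print(cv2.minAreaRect(P))
g=cv2.cvtColor(im,cv2.COLOR_RGB2GRAY); print(g[165:218:3,262:298:2])
E
```

```text
((279.0, 185.5), (119.0, 24.0), 90.0)
((-0.33972930908203125, 1.9297027587890625), (129.2471923828125, 24.71352195739746), 0.048459939658641815)
[[ 87  86 101 177 207 209 210 211 211 211 211 213 212 210 192 133 122 124]
 [ 88  87  88 163 206 209 209 202 199 200 200 208 211 209 174 116 121 122]
 [ 86  85  98 155 164 180 165  96  92  93  99 179 211 209 203 133 111 112]
 [ 85  84  94 133 149 150 138 165 175 176 172 167 200 209 201 121  98  99]
 [ 77  80  75 113 149 150 155 196 208 209 208 181 194 205 162  98  99 100]
 [ 67  66  77 127 148 147 154 195 206 208 207 181 186 188 177 111  98  99]
 [ 67  65  76 110 116 113 142 193 197 191 190 173 185 188 168 104  96  97]
 [ 64  64  69  96 110 111 127 176 184 185 185 171 186 188 157  95  97  96]
 [ 64  63  71  98 110 110 126 174 184 185 186 171 185 188 169 100  94  93]
 [ 62  63  74 104 108 109 125 174 183 185 185 169 184 187 191 116  92  94]
 [ 63  63  69  95 108 111 123 174 184 185 184 166 183 186 178 105  93  93]
 [ 62  63  65  89 107 109 120 148 161 169 181 151 168 186 158  93  92  93]
 [ 61  62  72 102 106 110 103 104 107 108 108 118 179 186 187 111  91  91]
 [ 61  60  68  96 107 109 104 106 109 109 107 100 165 186 179 105  92  91]
 [ 61  62  62  86 106 109 102 105 108 109 105 121 180 184 154  88  89  90]
 [ 59  61  64  95 107 108 103 103 108 106 105 120 176 183 165  96  87  88]
 [ 58  59  63  95 107 109 100 103 108 107 105 121 179 184 173 102  88  88]
 [ 59  58  58  83 104 106 103 103 105 112 120 131 169 182 155  87  88  89]]
```

Emit:
play_rows:
  plan:
    - [1,0,2,20,0]
    - [1,0,0,35,0]
    - [1,0,0,35,0]
    - [1,0,0,30,0]
    - [1,0,0,22,0]
    - [1,0,0,12,0]
    - [1,0,0,7,0]
    - [1,0,0,0,0]
    - [0.6,0,0,0,0]
    - [0.3,0,0,0,0]
    - [0,0,0,0,0]
    - [0,0,0,0,0]
  squeeze: 60

```text
clock: 19.25
ee_pos: [0.5412, 0.2356, 0.2502]
tcp_rot: [[-0.267, 0.964, 0.001], [0.964, 0.267, 0.0], [-0.0, 0.001, -1.0]]
contact_force: [-0.5, -0.4, 0.3]
opening: 0.328
grip_force: 0.0
```

Emit:
play_rows:
  plan:
    - [0,0,0,0,0]
    - [0,0,0,0,0]
    - [0,0,0,0,0]

```text
clock: 19.55
ee_pos: [0.5413, 0.2356, 0.25]
tcp_rot: [[-0.267, 0.964, 0.001], [0.964, 0.267, 0.0], [-0.0, 0.001, -1.0]]
contact_force: [0.4, 0.1, 3.6]
opening: 0.108
grip_force: 59.2
```

Emit:
play_rows:
  plan:
    - [0,0,0,-8,0]
    - [0,0,0,-15,0]
    - [0,0,0,-22,0]
    - [0,0,0,-25,0]
    - [0,0,0,-25,0]
    - [0,0,0,-25,0]
    - [0,0,0,-25,0]
    - [0,0,0,-25,0]
    - [0,0,0,-20,0]
    - [0,0,0,-10,0]
    - [0,0,0,0,0]
    - [0,0,0,0,0]

```text
clock: 20.75
ee_pos: [0.5411, 0.2355, 0.4488]
tcp_rot: [[-0.267, 0.964, -0.001], [0.964, 0.267, -0.0], [0.0, -0.001, -1.0]]
contact_force: [0.8, 0.6, -2.4]
opening: 0.106
grip_force: 58.6
```

```bash
python3 - <<'E'
from h import *
import m as mm
go(517,-232,450,np.pi/2+.02)
im=camera('scene'); save('s3.png',im)
# tray outline and panel bar in top view
t=camera('top'); K,T,_=model('top'); g=cv2.cvtColor(t,cv2.COLOR_RGB2GRAY)
k=np.zeros_like(g); k[180:300,330:460]=(g[180:300,330:460]<95)*255
c=mm.big(k.astype(np.uint8)); 
P=np.array([onz(K,T,a[0],.014)[:2] for a in c if a[0][1]<255],np.float32)*1000
for nm,sel in [('far',[a[0] for a in c if a[0][1]<200 and 350<a[0][0]<420]),('left',[a[0] for a in c if 205<a[0][1]<250 and a[0][0]<360]),('right',[a[0] for a in c if 205<a[0][1]<250 and a[0][0]>400])]:
    Q=np.array([onz(K,T,a,.014)[:2]*1000 for a in sel],np.float32)
    l=cv2.fitLine(Q,cv2.DIST_L2,0,.01,.01).ravel(); print(nm,len(Q),l,np.degrees(np.arctan2(l[1],l[0])))
save('c6.png',np.hstack([cv2.resize(im[60:320,140:440],None,fx=1.5,fy=1.5),cv2.resize(t[180:300,330:460],(350,390))]))
E
```

```text
t 20.75 pos [541.1 235.5 448.8] psi 1.841 j [0.27 0.32 0.22 1.47 0.   1.57] shift [-444.1 -147.9   -1.1] turn 0.25 F [ 0.8  0.6 -2.4] op 0.106 g 58.6
far 69 [ 7.8002177e-03 -9.9996960e-01  6.2447235e+02 -2.3167917e+02] -89.55307
left 44 [ 9.9999815e-01  1.9117325e-03  5.4961731e+02 -1.3828870e+02] 0.10953426
right 44 [ 9.9992025e-01  1.2627277e-02  5.4793335e+02 -3.1710471e+02] 0.72350883
```

View pics/c6.png

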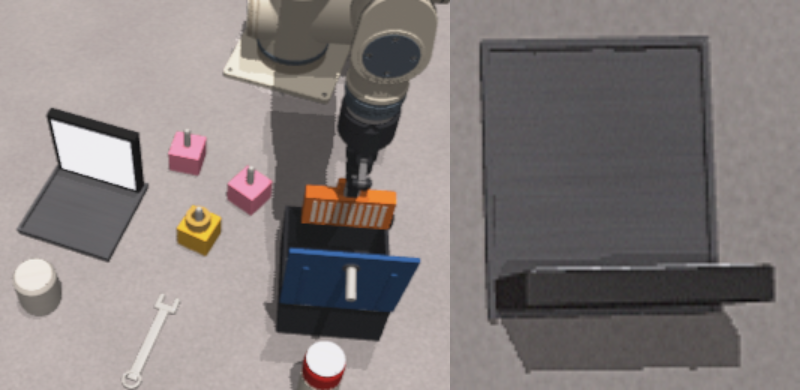

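The filter hangs straight from the gripper, and the stand is square to within about 0.5°. Now I'll carry it over.

Emit:
play_rows:
  plan:
    - [0,0,0,0,0.087]
    - [0,0,0,0,0.088]
    - [0,0,0,0,0.087]
    - [0,-15,-2,0,0]
    - [0,-25,-2.5,0,0]
    - [0,-30,-2.5,0,0]
    - [0,-30,-2.5,0,0]
    - [0,-30,-2.5,0,0]
    - [0,-30,-2.5,0,0]
    - [0,-30,-2.5,0,0]
    - [0,-30,-2.5,0,0]
    - [0,-30,-2.5,0,0]

```text
clock: 22.05
ee_pos: [0.5204, -0.0164, 0.4491]
tcp_rot: [[-0.01, 1.0, -0.001], [1.0, 0.01, -0.0], [-0.0, -0.001, -1.0]]
contact_force: [0.4, 0.6, -1.6]
opening: 0.101
grip_force: 58.6
```

Emit:
play_rows:
  plan:
    - [0,-30,-1.5,0,0]
    - [0,-30,-1.5,0,0]
    - [0,-30,-1.5,0,0]
    - [0,-30,-1.5,0,0]
    - [0,-30,-1,0,0]
    - [0,-30,-1,0,0]
    - [0,-20,0,0,0]
    - [0,-15,0,0,0]
    - [0,0,0,0,0]
    - [0,0,0,0,0]

```text
clock: 23.05
ee_pos: [0.5146, -0.2297, 0.4494]
tcp_rot: [[-0.008, 1.0, -0.001], [1.0, 0.008, 0.001], [0.001, -0.001, -1.0]]
contact_force: [0.3, 0.2, -2.6]
opening: 0.1
grip_force: 58.6
```

```bash
python3 -c "
from h import *
go(514.5,-230,294.5,np.pi/2+.008)"
```

```text
t 23.05 pos [ 514.6 -229.7  449.4] psi 1.579 j [-0.57  0.27  0.16  1.45  0.    0.99] shift [-4.000e-01 -1.000e-01  1.549e+02] turn 0.0 F [ 0.3  0.2 -2.6] op 0.1 g 58.6
```

Emit:
play_rows:
  plan:
    - [0,0,0,15,0]
    - [0,0,0,25,0]
    - [0,0,0,25,0]
    - [0,0,0,20,0]
    - [0,0,0,15,0]
    - [0,0,0,15,0]
    - [0,0,0,15,0]
    - [0,0,0,10,0]
    - [0,0,0,10,0]
    - [0,0,0,4,0]
    - [0,0,0,0,0]
    - [0,0,0,0,0]

```text
clock: 24.25
ee_pos: [0.5151, -0.2297, 0.2962]
tcp_rot: [[-0.008, 1.0, 0.001], [1.0, 0.008, -0.0], [-0.0, 0.001, -1.0]]
contact_force: [0.3, 0.2, -1.8]
opening: 0.103
grip_force: 58.6
```

```bash
python3 - <<'E'
from h import *
import m as mm
go(514.5,-230,294.5,np.pi/2+.008)
im=camera('scene'); K,T,_=model('scene'); t=camera('top')
c=mm.big(mm.mask(im,(5,150,100),(17,255,255),(150,100,270,230))); q=cv2.minAreaRect(c); print(q)
for dy in (-65,65):
    for z in (50.5,115.5): print(dy,z,np.round(proj(K,T,np.array([526.5,-230+dy,z])/1000),1))
print(np.round(cv2.boxPoints(q),1).tolist())
save('c7.png',np.hstack([cv2.resize(im[100:250,140:290],(400,400)),cv2.resize(t[170:320,320:470],(400,400))]))
E
```

```text
t 24.25 pos [ 515.1 -229.7  296.2] psi 1.579 j [-0.57  0.33 -0.15  1.08 -0.    0.99] shift [-0.3 -0.6  1.7] turn 0.0 F [ 0.3  0.2 -1.8] op 0.103 g 58.6
((196.0500030517578, 171.84999084472656), (53.12626266479492, 24.981992721557617), 18.434947967529297)
-65 50.5 [174.  179.8]
-65 115.5 [170.  164.2]
65 50.5 [217.3 193.3]
65 115.5 [214.9 177.9]
[[166.89999389648438, 175.3000030517578], [174.8000030517578, 151.60000610351562], [225.1999969482422, 168.39999389648438], [217.3000030517578, 192.10000610351562]]
```

View pics/c7.png

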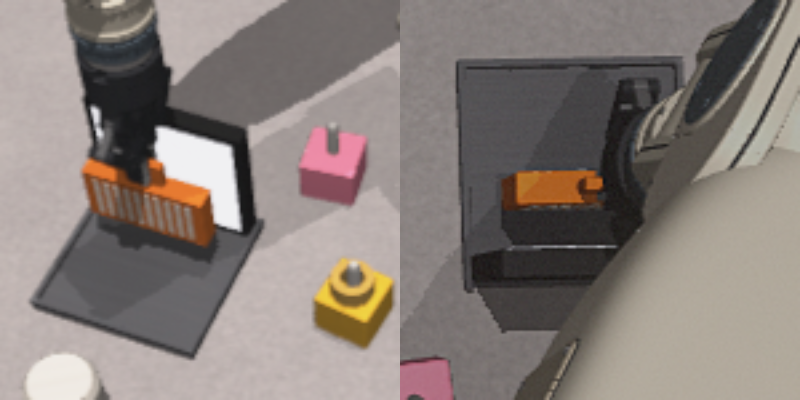

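The filter hangs upright and parallel in front of the lit face, clear of panel and tray. Its lower corners are within 2 px of where they should be, and the flap is open and the ring parked. I'm handing in.

```bash
python3 -c "
from h import *
print(env.sign_off())"
```

```text
the job is handed in; nothing more can be done
None
```

The job is handed in at about 24 s of the 69 s. The ring is right down on the yellow block's peg and the flap stands wide open. The filter is held upright and centred about 3 cm off the lit face, touching neither panel nor tray. I took no closing look at the wrench, can and oil filter, but no move went near them.

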